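# Check the barrow's two hand levers

## Robot

A 7-joint arm with a two-finger parallel gripper is mounted at the origin on the work surface. World frame = base frame: x ahead of the robot, y to its left, z up, the work surface at z = 0. Lengths are in m, angles in rad, forces in N, time in s.
With the tool pointing down it reaches from about 0.425 to 0.95 m from the base axis. Payload 16.7 kg.
Tool frame: the origin (TCP) lies at the very end of the fingers, on their centre line; the grasp point (between the pads) lies 19 mm behind it; z points along the fingers, y is the line along which they close (so a half turn about z gives the same grasp; the last joint's range is limited). The gripper opens to 94 mm and grips with 3 to 60 N. Pads are 16 mm wide; open, the fingers measure 119 mm over their backs; the gripper's body (75 mm by 177 mm) begins 78 mm behind the grasp point.
Start: joints at [1.185, 0.426, 0.074, 1.606, -0.034, 1.111, -0.067], TCP at [0.158, -0.656, 0.205] pointing down, gripper open.
Joint ranges: [-2.85, 2.85], [-0.5, 2.14], [-1.23, 1.37], [0.21, 2.46], [-1.02, 4.16], [0.16, 2.05], [-2.73, 2.73]. Speed limits (rad/s): [1.89, 1.89, 2.39, 2.39, 3.01, 3.01, 3.01].

## Interface

Orientations are given as [roll, pitch, yaw] about the fixed x, y, z axes, in that order (R = Rz(yaw) Ry(pitch) Rx(roll)).
In Python, from cell import observe, read_camera, camera_model, sign_off gives the robot as it stands. The module is installed in compiled form; this text tells all that it offers.
- The arm moves only by the tool jog_arm, never from a script. Its argument "motion" is a list of rows, each a list of 7 numbers: the shift along the tool's x, y, z in m, then the turn, a rotation vector about the tool's x, y, z in rad, then the finger opening in m, from 0 to 0.094. A call has 1 to 12 rows; each row shifts and turns the commanded pose from where the row before left it, along the tool's axes as they then stand; what a row does not reach is not made up. A row lasts 1/8 s, in which the tool goes at most 62.5 mm and 10.7 degrees, less where a joint would pass 70% of its speed; a pose out of reach is approached as far as the arm can. A call with a gripper value outside its range is refused whole. The fingers move at their own pace and stop on an object; "squeeze" is the grip in N (left out, the last holds). Time passes only in rows, so rows that do not move let the fingers close. It gives the time, the measured TCP pose, the force, the opening and the grip force at its end, in the units of the state.
- observe(): the state, without advancing time (a new reading comes with each control period).
- read_camera(name): name is "side" or "top" or "wrist"; returns the picture (384x512x3 uint8, red, green, blue); there is no depth.
- camera_model(name): a dict with "K" (3x3 intrinsics, pixels), "rvec" (rotation vector, rad) and "tvec" (3), from world to camera coordinates, as OpenCV has them; the wrist camera has in their place "hand_eye" (4x4, takes a point from camera to tool coordinates, whose origin is the TCP and whose axes are the flange's). Camera axes: x right, y down, z forward; pixel columns grow to the right and rows downward; lengths in m; the calibration is good to about 2 mm. A picture is of the moment at which its call begins: read the wrist's pose just before it. camera_model takes no time and is no camera call.
- sign_off(): hands the job in; it is judged then, once.
The state is a dict: "time_s": time; "joints": joint angles; "joint_vel": joint speeds; "effort": joint torques, N m; "position": TCP position; "orientation": TCP orientation; "ft_force": force on the tool from outside, world axes, zero at the start; "torque": the same for the moment, N m; "opening": finger opening in m; "grasp_force": force on a finger pad.
Only numpy, scipy, OpenCV 4.12 (cv2) and the standard library are available. Lean on these libraries where they do the work, as an engineer would, in place of code of your own. Each camera call takes 0.05 s, during which the arm holds its last target. There are 200 camera calls.

## Task

Check the hand levers of the barrow's two handles: with the outside of the fingers, press the long brake lever in from its outer side until it comes up against its stop, short of the bar, keep it there for a good second, then let it spring right back out. Then do the same with the short throttle lever. Do not pinch or force the levers or press both at once, and leave everything else on the table where it is.

Things in the scene. Friction and masses are not known exactly. Their poses are not given: they have to be found in the camera images.
- brake_stand: Fixed wooden stand with the brake handle; origin under the centre of its 90 x 250 x 22 mm base. z up, y along the bar, x from lever to bar (press towards +x). Level steel tube 22 mm thick, axis at x = 0, z = 115; black grip 31 mm thick from y = +20 to +130. Two wooden posts at y = -45 and -112, 26 mm wide, x = -21 to 37, up to z = 134.
- brake_pivot (a point): The brake lever's upright hinge axis at lever height: fixed in the stand's frame at x = -34, y = -5, z = 115 mm.
- brake_tip (a point): Centre of the 18 mm ball at the free end of the long (brake) lever, 146 mm from the pivot: a straight, level aluminium rod 14 mm thick, 115 mm above the table, on the bar's near (-x) side. At rest it slants 0.42 rad away from the bar, free end towards +y of the stand. Its y axis runs along the lever, its x axis across it towards the bar.
- brake_lever (a joint): Angle of the brake lever about its upright hinge, rad: 0 fully out (rest), growing as it is pressed in (clockwise seen from above), 0.28 at its built-in stop, where the lever is still about 30 mm clear of the grip at its tip. A return spring brings it back to 0; at the tip it takes about 2.5 N to start and 6 N to reach the stop (more nearer the pivot), then the force rises steeply.
- throttle_stand: Fixed wooden stand with the throttle handle; origin under the centre of its 90 x 250 x 22 mm base. z up, y along the bar, x from lever to bar (press towards +x). Level steel tube 22 mm thick, axis at x = 0, z = 115; black grip 31 mm thick from y = -20 to -130. Two wooden posts at y = +45 and +112, 26 mm wide, x = -21 to 37, up to z = 134.
- throttle_pivot (a point): The throttle lever's upright hinge axis at lever height: fixed in the stand's frame at x = -34, y = +5, z = 115 mm.
- throttle_tip (a point): Centre of the 18 mm ball at the free end of the short (throttle) lever, 96 mm from the pivot: a straight, level aluminium rod 14 mm thick, 115 mm above the table, on the bar's near (-x) side. At rest it slants 0.42 rad away from the bar, free end towards -y of the stand. Its y axis runs along the lever, its x axis across it towards the bar.
- throttle_lever (a joint): Angle of the throttle lever about its upright hinge, rad: 0 fully out (rest), growing as it is pressed in (anticlockwise seen from above), 0.28 at its built-in stop, where the lever is still about 23 mm clear of the grip at its tip. A return spring brings it back to 0; at the tip it takes about 2.5 N to start and 6 N to reach the stop (more nearer the pivot), then the force rises steeply.
- jug: White plastic measuring jug, open, rim 100 mm across, 120 mm high, handle on its +y side; origin centre of underside. Bystander.
- frame: Loose slatted wooden frame lying flat, 128 by 220 by 24 mm; origin centre of underside. Bystander.
- tin: Low round steel tin, 68 mm across, 34 mm high; origin centre of underside. Bystander.
- oil_can: Small upright grey can, 48 mm across, 110 mm high; origin centre of underside. Bystander.
- wrench: Wrench lying flat along its x, under 30 mm high; origin at its underside. Bystander.
- screwdriver: Screwdriver lying along its x, under 40 mm high; origin at its underside. Bystander.
- mallet: Hammer-shaped wooden mallet lying along its x, under 60 mm high; origin at its underside. Bystander.

How it is judged:
On the way, in this order (a step that is already met when the one before it is completed fails the run):
1. the long brake lever is pressed against its stop by the fingers from its outer side, for 0.8 s, the throttle lever out (value of joint brake_lever above 0.262 rad and value of joint throttle_lever below 0.05 rad and contact force between the fingers and brake_stand above 2 N and x of the grasp point in the frame of brake_tip below -0.006 m), for 0.8 s.
2. the brake lever is back out (value of joint brake_lever below 0.03 rad), for 0.1 s.
3. the short throttle lever is pressed against its stop by the fingers from its outer side, for 0.8 s, the brake lever out (value of joint throttle_lever above 0.262 rad and value of joint brake_lever below 0.05 rad and contact force between the fingers and throttle_stand above 2 N and x of the grasp point in the frame of throttle_tip below -0.006 m), for 0.8 s.
At the end, for the whole second after the job is handed in: Both levers are back out (within 0.03 rad of rest) after each was held at its stop (above 0.262 rad) for 0.8 s, brake first, and all bystanders lie within 20 mm of where they were (value of joint each of brake_lever, throttle_lever below 0.03 rad and distance of each of jug, frame, tin, oil_can, wrench, screwdriver, mallet from where it was at the start of the episode below 0.02 m); the robot touches nothing.
It fails at once if a handle or its lever is forced (over 45 N) (contact force between any of the arm, the fingers and brake_stand above 45 N or contact force between any of the arm, the fingers and throttle_stand above 45 N).
It fails at once if both levers pressed at once (value of joint each of brake_lever, throttle_lever above 0.1 rad).
It fails at once if a bystander is pushed, lifted or carried 30 mm or more (distance of any of jug, frame, tin, oil_can, wrench, screwdriver, mallet from where it was at the start of the episode above 0.03 m).
It also fails if it takes over 64 s, if anything falls off the work surface, if the arm or the gripper's body presses on something with over 40 N, if the wrist force passes 120 N, or if a joint passes its speed limit or range.

## Working session

There is one attempt and no reset: what is moved stays moved. The work goes in short steps, Python scripts to look and compute and a tool call to move; the robot and the scene stay as the last step left them, time stands still between calls to the robot, and variables do not carry over. Pictures are saved under pics/ and viewed, at most 10 in all, crops included, and the job is handed in when it is done.

Besides the shell and the picture viewer there is one more tool, called after ">>>" as name([rows], argument=value, ...), one row to a line, values as JSON. jog_arm: Moves the arm, as the interface text tells. Its arguments: {"type":"object","properties":{"motion":{"type":"array"},"squeeze":{"type":"number"}},"required":["motion"]}

```bash
mkdir -p pics
python3 - <<'E'
from cell import *
import cv2
s=observe();print(s)
for n in("top","side"):
    im=read_camera(n);cv2.imwrite(f"pics/{n}0.png",im[:,:,::-1]);m=camera_model(n);print(n,m)
print(camera_model("wrist"))
E
```

```text
{'time_s': 0.0, 'joints': array([ 1.18450831,  0.42670803,  0.07382875,  1.60662555, -0.03408695,
        1.11080375, -0.06707246]), 'joint_vel': array([ 0.00095731, -0.0008838 ,  0.00116627,  0.00166507, -0.0002957 ,
       -0.00180411, -0.00037739]), 'effort': array([ 3.51399449e-04, -9.35780954e+01,  3.66613001e+00, -4.54171872e+01,
       -4.90638439e-02,  2.00675300e-02,  4.16310195e-05]), 'position': array([ 0.15821464, -0.65573128,  0.20478277]), 'orientation': array([-3.14031014e+00,  9.59822044e-05,  2.36809351e-01]), 'ft_force': array([-0.85765906,  0.05743488,  0.22846887]), 'torque': array([-0.02616747, -0.00169043, -0.01257995]), 'grasp_force': 0.0, 'opening': 0.09388008371036925}
top {'K': array([[369.12187002,   0.        , 256.78605533],
       [  0.        , 369.12187002, 189.5088082 ],
       [  0.        ,   0.        ,   1.        ]]), 'rvec': array([ 2.19042655, -2.17761951,  0.03874351]), 'tvec': array([-0.05983041,  0.60901388,  1.20361134])}
side {'K': array([[361.98257433,   0.        , 259.19974939],
       [  0.        , 361.98257433, 184.24692254],
       [  0.        ,   0.        ,   1.        ]]), 'rvec': array([ 2.13596115, -0.11505277,  0.05342631]), 'tvec': array([-0.58883924,  0.10630312,  1.06914183])}
{'K': array([[333.64781153,   0.        , 253.63873905],
       [  0.        , 333.64781153, 196.50170394],
       [  0.        ,   0.        ,   1.        ]]), 'hand_eye': array([[ 9.68035851e-04, -9.68568139e-01, -2.48746503e-01,
         7.18929745e-02],
       [ 9.99999503e-01,  9.96987733e-04,  9.58733706e-06,
         5.97295906e-05],
       [ 2.38711223e-04, -2.48746388e-01,  9.68568623e-01,
        -1.77978147e-01],
       [ 0.00000000e+00,  0.00000000e+00,  0.00000000e+00,
         1.00000000e+00]])}
```

View pics/top0.png

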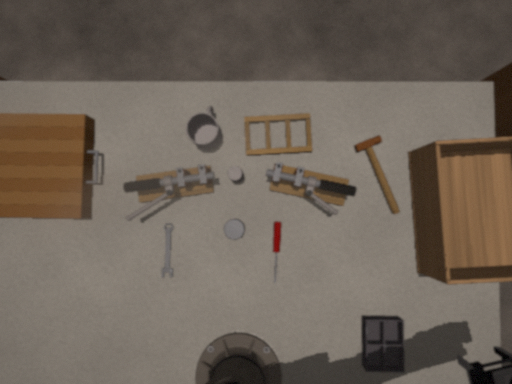

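View pics/side0.png

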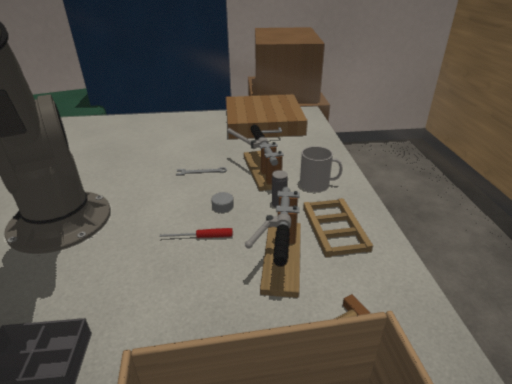

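Run:
```python
import cv2,numpy as np
im=cv2.imread("pics/top0.png")
a=cv2.resize(im[155:227,115:225],None,fx=7,fy=7,interpolation=cv2.INTER_CUBIC)[:,:770]
cv2.imwrite("pics/cropA.png",a)
b=cv2.resize(im[155:227,255:365],None,fx=7,fy=7,interpolation=cv2.INTER_CUBIC)
cv2.imwrite("pics/cropB.png",b)
```

```text
(no output)
```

View pics/cropA.png

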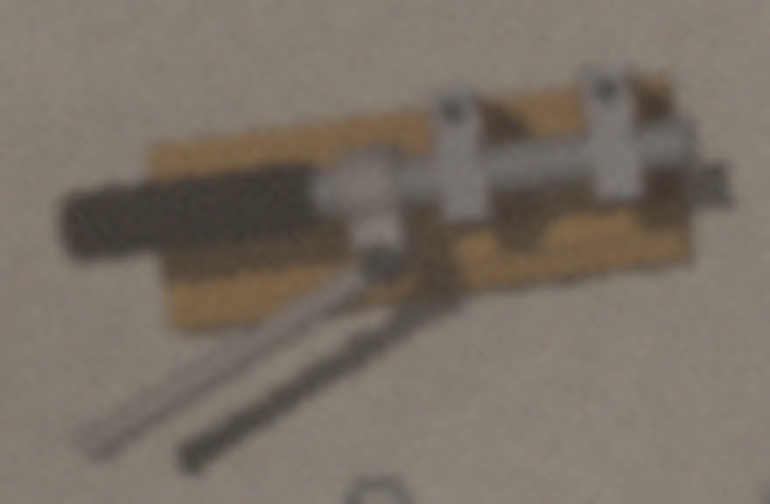

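View pics/cropB.png

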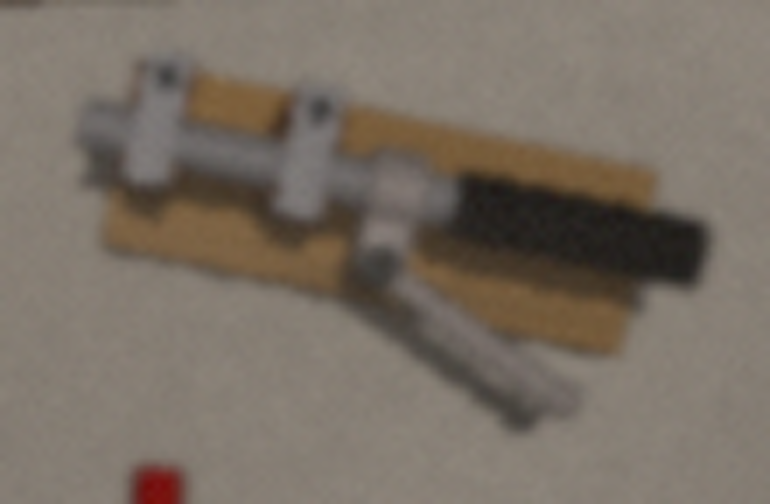

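The crops show both handles. In the brake crop the hinge is at (380,262), the tip at (92,442), and the grip axis runs from (70,227) to (315,203). In the throttle crop the hinge is at (380,262), the tip at (565,397), and the grip axis runs from (458,202) to (700,250).

```bash
cat > h.py <<'E'
import numpy as np,cv2
from cell import *
def ray(cam,px,z):
    m=camera_model(cam);R=cv2.Rodrigues(m["rvec"])[0]
    o=-R.T@m["tvec"];d=R.T@np.linalg.solve(m["K"],[px[0],px[1],1.]);return o+d*(z-o[2])/d[2]
E
python3 - <<'E'
from h import *
for n,ox,P in(("brake",115,dict(piv=(380,262),tip=(92,442),g1=(315,203),g2=(70,227))),("thr",255,dict(piv=(380,262),tip=(565,397),g1=(458,202),g2=(700,250)))):
    q={k:ray("top",(ox+(u+.5)/7-.5,155+(v+.5)/7-.5),.125 if k=="piv" else .115)[:2] for k,(u,v) in P.items()}
    print(n,{k:v.round(4) for k,v in q.items()})
    L=q["tip"]-q["piv"];G=q["g2"]-q["g1"];a=lambda v:np.arctan2(v[1],v[0])
    print(np.linalg.norm(L),np.linalg.norm(G),a(L),a(G),a(L)-a(G))
    m=camera_model("side");print({k:cv2.projectPoints(np.array([[*v,.115]]),m["rvec"],m["tvec"],m["K"],None)[0].ravel().round(1) for k,v in q.items()})
E
python3 - <<'E'
import cv2
im=cv2.imread("pics/side0.png")
cv2.imwrite("pics/cropS.png",cv2.resize(im[115:295,205:325],None,fx=3.3,fy=3.3,interpolation=cv2.INTER_CUBIC))
E
```

```text
brake {'piv': array([0.5944, 0.2073]), 'tip': array([0.5158, 0.3342]), 'g1': array([0.6205, 0.2389]), 'g2': array([0.6095, 0.3463])}
0.14926818448124715 0.10797219924844857 2.125202894635837 1.6733323502136876 0.45187054442214913
{'piv': array([253.3, 143.7]), 'tip': array([228.9, 129.6]), 'g1': array([260. , 139.3]), 'g2': array([254., 127.])}
thr {'piv': array([ 0.5967, -0.2147]), 'tip': array([ 0.5394, -0.2953]), 'g1': array([ 0.6234, -0.2496]), 'g2': array([ 0.6031, -0.3536])}
0.0988714428664357 0.1059869815788516 -2.1886528748137146 -1.7629589667771293 -0.42569390803658536
{'piv': array([270. , 220.3]), 'tip': array([249.1, 244.5]), 'g1': array([283.2, 228.7]), 'g2': array([281.5, 260.9])}
```

View pics/cropS.png

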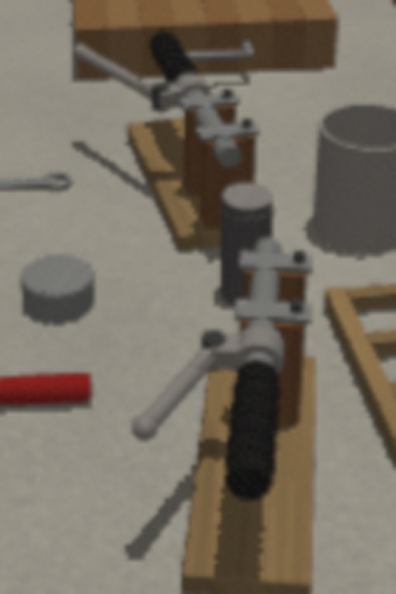

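The heights and lengths check out: the levers measure 149 and 99 mm, and the side view agrees to within 1 px. I'll go round to the brake's outer side at travel height with the fingers closed.

>>> jog_arm([
  [0.02, -0.01, 0, 0, 0, 0, 0],
  [0.043, -0.0225, 0, 0, 0, 0, 0],
  [0.043, -0.0225, 0, 0, 0, 0, 0],
  [0.043, -0.0225, 0, 0, 0, 0, 0],
  [0.043, -0.0225, 0, 0, 0, 0, 0],
  [0.043, -0.0225, 0, 0, 0, 0, 0],
  [0.043, -0.0225, 0, 0, 0, 0, 0],
  [0.043, -0.0225, 0, 0, 0, 0, 0],
  [0.023, -0.0125, 0, 0, 0, 0, 0],
  [0.0126, -0.0447, 0, 0, 0, 0, 0],
  [0.0126, -0.0447, 0, 0, 0, 0, 0],
  [0.0126, -0.0447, 0, 0, 0, 0, 0],
], squeeze=10)

```text
time_s: 1.6
position: [0.4558, -0.2585, 0.2054]
orientation: [-3.141, 0.0, 0.238]
ft_force: [0.5, 0.5, 0.0]
opening: 0.0003
grasp_force: 0.0
```

>>> jog_arm([
  [0.0126, -0.0447, 0, 0, 0, 0, 0],
  [0.0126, -0.0447, 0, 0, 0, 0, 0],
  [0.0126, -0.0447, 0, 0, 0, 0, 0],
  [0.0126, -0.0447, 0, 0, 0, 0, 0],
  [0.0126, -0.0447, 0, 0, 0, 0, 0],
  [0.0126, -0.0447, 0, 0, 0, 0, 0],
  [0.0126, -0.0447, 0, 0, 0, 0, 0],
  [0.0126, -0.0447, 0, 0, 0, 0, 0],
  [0.0126, -0.0447, 0, 0, 0, 0, 0],
  [0.0126, -0.0447, 0, 0, 0, 0, 0],
  [0.0126, -0.0447, 0, 0, 0, 0, 0],
  [0.0126, -0.0447, 0, 0, 0, 0, 0],
])

```text
time_s: 3.1
position: [0.4759, 0.2978, 0.2055]
orientation: [3.141, -0.0, 0.238]
ft_force: [0.8, -0.8, 0.6]
opening: 0.001
grasp_force: 0.0
```

>>> jog_arm([
  [0, 0, 0.02, 0, 0, 0, 0],
  [0, 0, 0.03, 0, 0, 0, 0],
  [0, 0, 0.03, 0, 0, 0, 0],
  [0, 0, 0.02, 0, 0, 0, 0],
  [0, 0, 0.006, 0, 0, 0, 0],
  [0, 0, 0, 0, 0, 0, 0],
])

```text
time_s: 3.85
position: [0.477, 0.296, 0.0999]
orientation: [-3.141, -0.0, 0.237]
ft_force: [-0.1, 0.1, 0.2]
opening: 0.0003
grasp_force: 0.0
```

Run:
```python
from h import *
print(observe()["position"])
a=read_camera("wrist");b=read_camera("side")[90:220,180:320]
a=cv2.resize(a,(400,300));b=cv2.resize(b,(323,300),interpolation=cv2.INTER_CUBIC)
cv2.imwrite("pics/w1.png",np.hstack([a,b])[:,:,::-1])
```

```text
[0.47695034 0.29596219 0.09985396]
```

View pics/w1.png

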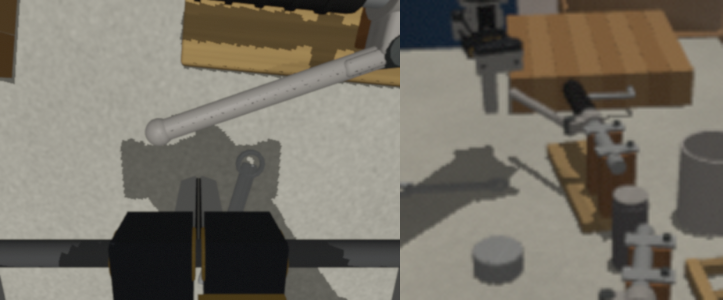

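The wrist view shows the closed fingers at column 198. The rod lies ahead of them and the ball is at (158,130), so contact will be on the rod just inboard of the ball. Pressing in.

>>> jog_arm([
  [0.01, 0, 0, 0, 0, 0, 0],
  [0.012, 0, 0, 0, 0, 0, 0],
  [0.012, 0, 0, 0, 0, 0, 0],
  [0.008, 0, 0, 0, 0, 0, 0],
  [0.006, 0, 0, 0, 0, 0, 0],
  [0, 0, 0, 0, 0, 0, 0],
])

```text
time_s: 4.7
position: [0.5234, 0.3069, 0.0991]
orientation: [3.142, 0.001, 0.237]
ft_force: [-4.4, 0.3, 0.2]
opening: 0.0007
grasp_force: 2.2
```

>>> jog_arm([
  [0.005, 0, 0, 0, 0, 0, 0],
  [0.005, 0, 0, 0, 0, 0, 0],
  [0.003, 0, 0, 0, 0, 0, 0],
  [0, 0, 0, 0, 0, 0, 0],
])

```text
time_s: 5.2
position: [0.5354, 0.3102, 0.0993]
orientation: [-3.141, 0.001, 0.237]
ft_force: [-6.3, 0.7, 0.5]
opening: 0.0007
grasp_force: 3.0
```

>>> jog_arm([
  [0.003, 0, 0, 0, 0, 0, 0],
  [0.003, 0, 0, 0, 0, 0, 0],
  [0.002, 0, 0, 0, 0, 0, 0],
  [0, 0, 0, 0, 0, 0, 0],
])

```text
time_s: 5.7
position: [0.5429, 0.3124, 0.0993]
orientation: [-3.141, 0.001, 0.238]
ft_force: [-8.5, 2.9, 0.2]
opening: 0.0005
grasp_force: 3.5
```

>>> jog_arm([
  [0.002, 0, 0, 0, 0, 0, 0],
  [0.001, 0, 0, 0, 0, 0, 0],
  [0, 0, 0, 0, 0, 0, 0],
])

```text
time_s: 6.08
position: [0.5448, 0.3131, 0.0992]
orientation: [-3.141, 0.003, 0.238]
ft_force: [-13.5, 1.0, 4.0]
opening: 0.0003
grasp_force: 6.2
```

The force is rising steeply, so the lever is at its stop. I'll nudge it slightly and hold.

>>> jog_arm([
  [0.001, 0, 0, 0, 0, 0, 0],
  [0, 0, 0, 0, 0, 0, 0],
])

```text
time_s: 6.32
position: [0.545, 0.3132, 0.0991]
orientation: [3.142, 0.004, 0.238]
ft_force: [-17.6, 0.2, 7.2]
opening: 0.0004
grasp_force: 8.4
```

>>> jog_arm([
  [0, 0, 0, 0, 0, 0, 0],
  [0, 0, 0, 0, 0, 0, 0],
  [0, 0, 0, 0, 0, 0, 0],
  [0, 0, 0, 0, 0, 0, 0],
  [0, 0, 0, 0, 0, 0, 0],
  [0, 0, 0, 0, 0, 0, 0],
  [0, 0, 0, 0, 0, 0, 0],
  [0, 0, 0, 0, 0, 0, 0],
  [0, 0, 0, 0, 0, 0, 0],
  [0, 0, 0, 0, 0, 0, 0],
])

```text
time_s: 7.58
position: [0.545, 0.3132, 0.0991]
orientation: [3.142, 0.004, 0.238]
ft_force: [-17.4, 0.2, 5.7]
opening: 0.0005
grasp_force: 8.4
```

Run:
```python
from h import *
print(observe()["ft_force"])
a=read_camera("wrist");b=read_camera("side")[90:220,180:320]
a=cv2.resize(a,(400,300));b=cv2.resize(b,(323,300),interpolation=cv2.INTER_CUBIC)
cv2.imwrite("pics/w2.png",np.hstack([a,b])[:,:,::-1])
```

```text
[-17.35505032   0.17717869   5.69584355]
```

View pics/w2.png

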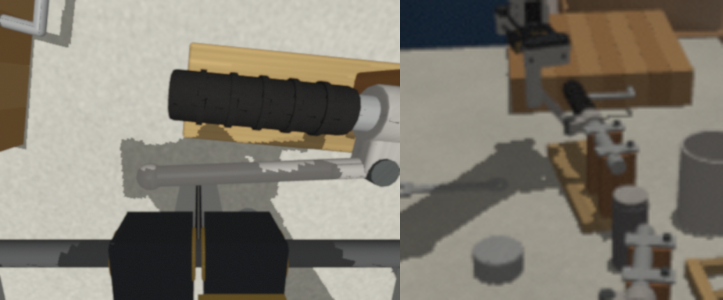

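The lever is 0.14 rad from parallel with the grip, which matches the stop (0.42 − 0.28), and it was held for over 1.2 s. Releasing now.

>>> jog_arm([
  [-0.006, 0, 0, 0, 0, 0, 0],
  [-0.01, 0, 0, 0, 0, 0, 0],
  [-0.012, 0, 0, 0, 0, 0, 0],
  [-0.012, 0, 0, 0, 0, 0, 0],
  [-0.014, 0, 0, 0, 0, 0, 0],
  [-0.014, 0, 0, 0, 0, 0, 0],
  [-0.012, 0, 0, 0, 0, 0, 0],
  [0, 0, 0, 0, 0, 0, 0],
])

```text
time_s: 8.68
position: [0.4696, 0.294, 0.0998]
orientation: [3.142, -0.0, 0.237]
ft_force: [-1.2, 1.0, -0.2]
opening: 0.0003
grasp_force: 0.0
```

>>> jog_arm([
  [0, 0, -0.02, 0, 0, 0, 0],
  [0, 0, -0.03, 0, 0, 0, 0],
  [0, 0, -0.03, 0, 0, 0, 0],
  [0, 0, -0.025, 0, 0, 0, 0],
  [0, 0, 0, 0, 0, 0, 0],
])

```text
time_s: 9.3
position: [0.4714, 0.2947, 0.2063]
orientation: [-3.141, -0.003, 0.236]
ft_force: [0.2, -0.6, -0.2]
opening: 0.001
grasp_force: 0.0
```

>>> jog_arm([
  [-0.008, 0.03, 0, 0, 0, 0, 0],
  [-0.008, 0.045, 0, 0, 0, 0, 0],
  [-0.008, 0.048, 0, 0, 0, 0, 0],
  [-0.008, 0.048, 0, 0, 0, 0, 0],
  [-0.008, 0.048, 0, 0, 0, 0, 0],
  [-0.008, 0.048, 0, 0, 0, 0, 0],
  [-0.008, 0.048, 0, 0, 0, 0, 0],
  [-0.008, 0.048, 0, 0, 0, 0, 0],
  [-0.008, 0.048, 0, 0, 0, 0, 0],
  [-0.008, 0.048, 0, 0, 0, 0, 0],
  [-0.008, 0.045, 0, 0, 0, 0, 0],
  [-0.007, 0.039, 0, 0, 0, 0, 0],
])

```text
time_s: 10.8
position: [0.5048, -0.2581, 0.2034]
orientation: [-3.141, 0.001, 0.236]
ft_force: [0.9, -0.1, -0.4]
opening: 0.0005
grasp_force: 0.0
```

>>> jog_arm([
  [0, 0, 0, 0, 0, 0.115, 0],
  [0, 0, 0, 0, 0, 0.115, 0],
  [0, 0, 0, 0, 0, 0.115, 0],
  [0, 0, 0, 0, 0, 0.115, 0],
  [0, 0, 0, 0, 0, 0.115, 0],
  [0, 0, 0, 0, 0, 0, 0],
])

```text
time_s: 11.55
position: [0.505, -0.2561, 0.2036]
orientation: [3.141, 0.001, -0.338]
ft_force: [0.6, 0.1, -0.2]
opening: 0.0001
grasp_force: 0.0
```

>>> jog_arm([
  [0, 0, 0.02, 0, 0, 0, 0],
  [0, 0, 0.03, 0, 0, 0, 0],
  [0, 0, 0.03, 0, 0, 0, 0],
  [0, 0, 0.02, 0, 0, 0, 0],
  [0, 0, 0.004, 0, 0, 0, 0],
  [0, 0, 0, 0, 0, 0, 0],
])

```text
time_s: 12.3
position: [0.5053, -0.2562, 0.1007]
orientation: [-3.142, 0.0, -0.337]
ft_force: [-0.2, -0.1, 0.9]
opening: 0.0007
grasp_force: 0.0
```

Run:
```python
from h import *
print(observe()["position"])
a=read_camera("wrist");b=read_camera("top")[150:230,110:220]
a=cv2.resize(a,(400,300));b=cv2.resize(b,(396,300),interpolation=cv2.INTER_CUBIC)
cv2.imwrite("pics/w3.png",np.hstack([a,b])[:,:,::-1])
```

```text
[ 0.50528789 -0.25622585  0.1006543 ]
```

View pics/w3.png

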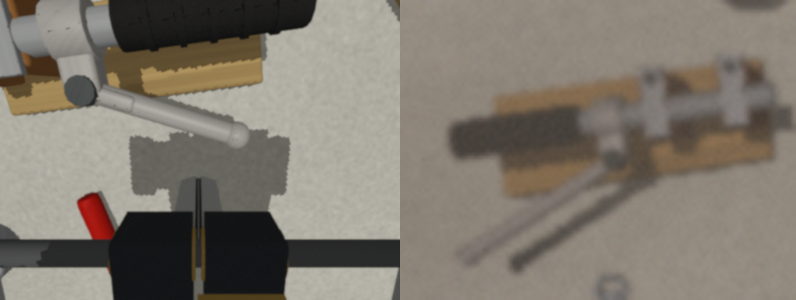

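The brake lever is back out (top crop). The fingers at column 198 face the throttle rod, inboard of the ball at (237,135). Pressing.

>>> jog_arm([
  [0.01, 0, 0, 0, 0, 0, 0],
  [0.01, 0, 0, 0, 0, 0, 0],
  [0.008, 0, 0, 0, 0, 0, 0],
  [0.006, 0, 0, 0, 0, 0, 0],
  [0.005, 0, 0, 0, 0, 0, 0],
  [0, 0, 0, 0, 0, 0, 0],
])

```text
time_s: 13.15
position: [0.5415, -0.2692, 0.1001]
orientation: [3.142, 0.001, -0.339]
ft_force: [-5.2, 1.5, 0.2]
opening: 0.0005
grasp_force: 2.2
```

>>> jog_arm([
  [0.003, 0, 0, 0, 0, 0, 0],
  [0.003, 0, 0, 0, 0, 0, 0],
  [0.002, 0, 0, 0, 0, 0, 0],
  [0, 0, 0, 0, 0, 0, 0],
])

```text
time_s: 13.65
position: [0.5483, -0.272, 0.1001]
orientation: [3.141, 0.002, -0.339]
ft_force: [-6.5, -1.0, -0.1]
opening: 0.0004
grasp_force: 3.0
```

>>> jog_arm([
  [0.002, 0, 0, 0, 0, 0, 0],
  [0.001, 0, 0, 0, 0, 0, 0],
  [0, 0, 0, 0, 0, 0, 0],
])

```text
time_s: 14.02
position: [0.551, -0.2732, 0.1001]
orientation: [3.141, 0.002, -0.339]
ft_force: [-8.6, -1.6, 0.1]
opening: 0.0006
grasp_force: 3.3
```

>>> jog_arm([
  [0.002, 0, 0, 0, 0, 0, 0],
  [0, 0, 0, 0, 0, 0, 0],
])

```text
time_s: 14.28
position: [0.5528, -0.2738, 0.1]
orientation: [3.141, 0.002, -0.339]
ft_force: [-8.6, -2.2, 0.2]
opening: 0.0003
grasp_force: 3.5
```

>>> jog_arm([
  [0.0015, 0, 0, 0, 0, 0, 0],
  [0, 0, 0, 0, 0, 0, 0],
])

```text
time_s: 14.52
position: [0.5541, -0.2744, 0.1]
orientation: [3.141, 0.002, -0.339]
ft_force: [-9.5, -2.8, 1.0]
opening: 0.0002
grasp_force: 3.8
```

>>> jog_arm([
  [0.001, 0, 0, 0, 0, 0, 0],
  [0, 0, 0, 0, 0, 0, 0],
])

```text
time_s: 14.78
position: [0.5548, -0.2747, 0.1]
orientation: [3.141, 0.003, -0.339]
ft_force: [-10.1, -1.6, 0.7]
opening: 0.0002
grasp_force: 4.2
```

>>> jog_arm([
  [0.001, 0, 0, 0, 0, 0, 0],
  [0, 0, 0, 0, 0, 0, 0],
])

```text
time_s: 15.02
position: [0.555, -0.2748, 0.0999]
orientation: [3.141, 0.004, -0.339]
ft_force: [-15.1, -0.7, 6.6]
opening: 0.0004
grasp_force: 6.8
```

>>> jog_arm([
  [0.001, 0, 0, 0, 0, 0, 0],
  [0, 0, 0, 0, 0, 0, 0],
])

```text
time_s: 15.28
position: [0.5552, -0.2749, 0.0998]
orientation: [3.141, 0.006, -0.339]
ft_force: [-18.9, 2.5, 8.8]
opening: 0.0004
grasp_force: 9.4
```

The throttle lever is at its stop: the force is steep and the position no longer advances. Holding, then releasing.

>>> jog_arm([
  [0, 0, 0, 0, 0, 0, 0],
  [0, 0, 0, 0, 0, 0, 0],
  [0, 0, 0, 0, 0, 0, 0],
  [0, 0, 0, 0, 0, 0, 0],
  [0, 0, 0, 0, 0, 0, 0],
  [0, 0, 0, 0, 0, 0, 0],
  [0, 0, 0, 0, 0, 0, 0],
  [0, 0, 0, 0, 0, 0, 0],
  [0, 0, 0, 0, 0, 0, 0],
  [0, 0, 0, 0, 0, 0, 0],
])

```text
time_s: 16.52
position: [0.5552, -0.2749, 0.0999]
orientation: [3.141, 0.006, -0.339]
ft_force: [-18.2, 1.5, 8.9]
opening: 0.0004
grasp_force: 9.4
```

Run:
```python
from h import *
print(observe()["ft_force"])
cv2.imwrite("pics/w4.png",read_camera("wrist")[:,:,::-1])
```

```text
[-18.17628034   1.51944787   8.94806694]
```

View pics/w4.png

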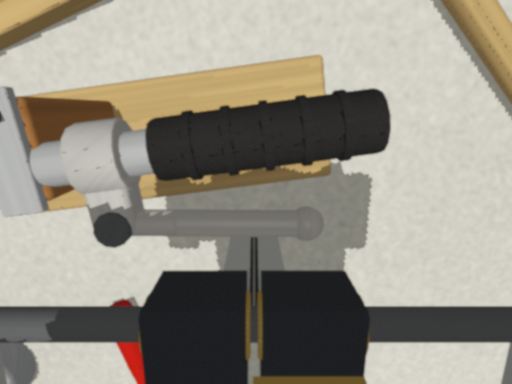

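The lever runs level from the hinge at (113,228) to the ball at (310,222). It is about 0.14 rad from the grip's slope, so it is at the stop. Releasing.

>>> jog_arm([
  [-0.006, 0, 0, 0, 0, 0, 0],
  [-0.01, 0, 0, 0, 0, 0, 0],
  [-0.012, 0, 0, 0, 0, 0, 0],
  [-0.012, 0, 0, 0, 0, 0, 0],
  [-0.014, 0, 0, 0, 0, 0, 0],
  [-0.014, 0, 0, 0, 0, 0, 0],
  [0, 0, 0, 0, 0, 0, 0],
])

```text
time_s: 17.45
position: [0.4935, -0.2522, 0.1007]
orientation: [3.141, -0.0, -0.339]
ft_force: [0.8, -0.1, -1.4]
opening: 0.0004
grasp_force: 0.0
```

>>> jog_arm([
  [0, 0, -0.02, 0, 0, 0, 0],
  [0, 0, -0.03, 0, 0, 0, 0],
  [0, 0, -0.03, 0, 0, 0, 0],
  [0, 0, -0.02, 0, 0, 0, 0],
  [0, 0, 0, 0, 0, 0, 0],
  [0, 0, 0, 0, 0, 0, 0],
  [0, 0, 0, 0, 0, 0, 0],
])

```text
time_s: 18.32
position: [0.494, -0.2521, 0.1995]
orientation: [-3.141, 0.001, -0.338]
ft_force: [0.5, 0.7, -0.4]
opening: 0.0001
grasp_force: 0.0
```

Run:
```python
from h import *
print(observe()["ft_force"])
a=read_camera("side");cv2.imwrite("pics/s5.png",a[:,:,::-1])
```

```text
[ 0.45222249  0.69886982 -0.40085601]
```

View pics/s5.png

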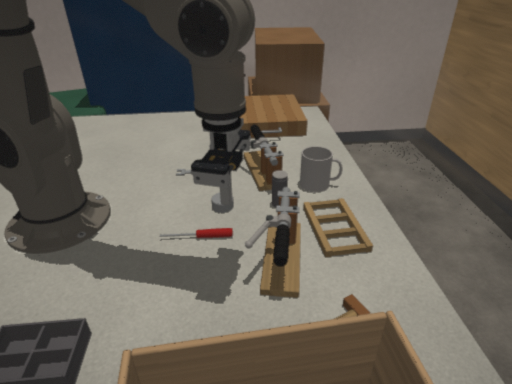

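The throttle ball is back at (249,244), the bystanders haven't moved, and the arm is clear.

```bash
python3 -c "
from cell import *
print(sign_off())"
```

```text
the job is handed in; nothing more can be done
None
```

I pressed the brake lever and then the throttle lever to their stops, held each for over a second and let each spring back out. Wrist force stayed around 20 N, the bystanders look unmoved in the last picture, and the job is handed in; sign-off gave no verdict.

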